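Press the hand caul flush on a sloped glue-up

ROBOT

A 6-joint arm with a two-finger parallel gripper is mounted at the origin on the work surface. World frame = base frame: x ahead of the robot, y to its left, z up, the work surface at z = 0. Lengths are in m, angles in rad, forces in N, time in s.
With the tool pointing down it reaches from about 0.375 to 0.9 m from the base axis. Payload 3.1 kg.
Tool frame: the origin (TCP) lies midway between the tips of the shut fingers; the grasp point (between the pads) lies 19 mm behind it; z points along the fingers, y is the line along which they close (so a half turn about z gives the same grasp; the last joint's range is limited). The gripper opens to 85 mm and grips with 20 to 120 N. Pads are 22 mm wide; open, the fingers measure 114 mm over their backs; the gripper's body (76 mm by 85 mm) begins 54 mm behind the grasp point. The pads swing forward as they close: fully open they stand 13 mm farther back than shut.
Start: joints at [-0.178, 0.527, 1.433, -0, 1.181, -0.178], TCP at [0.625, 0, 0.231] pointing down, gripper open.
Joint ranges: [-3.08, 3.08], [-0.75, 2.2], [0.22, 2.44], [-1.43, 4.57], [0, 2.65], [-2.85, 2.85]. Speed limits (rad/s): [2.79, 2.79, 3.14, 3.14, 3.14, 3.14].

INTERFACE

Orientations are given as a rotation vector (axis times angle).
In Python, from bench import bot gives the robot as it stands.
- The arm moves only by the tool carry_out, never from a script. Its argument "deltas" is one flat list of numbers, 4 for each row, row after row: the shift along the tool's x, y, z in m, then the turn about the tool's z in rad. A call has 1 to 5 rows; each row shifts and turns the commanded pose from where the row before left it, along the tool's axes as they then stand; what a row does not reach is not made up. A row lasts 1/12 s, in which the tool goes at most 41.7 mm and 7.16 degrees, less where a joint would pass 70% of its speed; a pose out of reach is approached as far as the arm can. A call is refused whole if a number of a shift passes 0.0417 or a number of a turn 0.125, either way. A call with a gripper value outside its range is refused whole. "jaw" is the closure in counts, from 0 (fully open) to 255 (shut), set as the call begins (left out, the last holds). The fingers move at their own pace and stop on an object; "squeeze" is the grip in N (left out, the last holds). Time passes only in rows, so rows that do not move let the fingers close. It gives the time, the measured TCP pose, the force, the opening and the grip force at its end, in the units of the state.
- bot.sense(): the state, without advancing time (a new reading comes with each control period).
- bot.read_camera(name): name is "scene" or "side" or "wrist"; returns a dict with "image" (420x560x3 uint8, red, green, blue), "fovy" (degrees; the focal length in pixels is half the picture's height over the tangent of half this angle, whatever the lens; pixels are square), "cx", "cy" (the principal point, pixels), "origin" and "attitude" of the camera in the world. Camera axes: x right, y down, z forward; pixel columns grow to the right and rows downward; lengths in m; the calibration is good to about 2 mm. A picture is of the moment at which its call begins. There is no depth.
- bot.hand_in(): hands the job in; it is judged then, once.
The state is a dict: "clock": time; "qpos": joint angles; "joint_velocities": joint speeds; "joint_torque": joint torques, N m; "tcp_pos": TCP position; "eef_rot": TCP orientation; "ft_force": force on the tool from outside, world axes, zero at the start; "moment": the same for the moment, N m; "finger_gap": finger opening in m; "finger_force": force on a finger pad.
Only numpy, scipy, OpenCV 4.12 (cv2) and the standard library are available. Lean on these libraries where they do the work, as an engineer would, in place of code of your own. Each camera call takes 0.05 s, during which the arm holds its last target. There are 200 camera calls.

TASK

Pick up the cork-soled hand caul by its red grip and lay it on the dark walnut panel of the tilted gluing board, centred on it, long edge along the panel's long edge, with its sole tilted to match the slope so that it lies flush. Press it there steadily, firmly but gently (about 10 N), without shifting the board, and finish while still gripping the caul and pressing it: do not let go. Leave the glue bottle, the cardboard tube and the wood offcut alone.

Things in the scene. Friction and masses are not known exactly. Their poses are not given: they have to be found in the camera images.
- caul_grip (a point): Centre of the red grip of the loose hand caul (0.08 to 0.15 kg), 41 mm above the sole's middle. Cork plate 84 (caul x) x 56 (y) x 14 mm, lying sole down on the bench; on its middle stands a red rib 50 (x) x 16 (y) x 46 mm, from 14 to 60 mm above the sole. Pinch the rib across its 16 mm (y). Axes: x along the plate and rib, z up out of the top. Both x ends are alike.
- caul_sole (a point): Centre of the flat underside (sole) of the caul, same axes as caul_grip; 41 mm below it.
- inlay (a point): Centre of the upper face of the dark walnut panel, 100 (x) x 70 (y) mm, 3 mm proud of the pale gluing board. Axes: z is the outward normal of the sloped face, x points straight up the slope, y is level along the hinge. The slope is between 0.28 and 0.6 rad from level, differs each time, and rises roughly away from the robot.
- board: The pale gluing board, 200 (x) x 170 (y) x 15 mm; origin on its hinge line at the low edge, 26 mm above the bench, axes as inlay; the panel's centre is at x 105, z 18 mm. Clamped at its slope: it does not yield to presses under 30 N. Its fixed base is 240 x 210 mm, with a brass arc at each side, 98 mm from the middle, up to 137 mm above the bench.
- glue: Bystander: white bottle, closed, 56 mm across, 140 mm tall; origin at the centre of its underside.
- tube: Bystander: cardboard tube standing upright, 64 mm across, 100 mm tall; origin at the centre of its underside.
- offcut: Bystander: wood offcut 90 x 40 x 40 mm; origin at the centre of its underside.

How it is judged:
On the way:
1. the caul is lifted clear of the bench in the gripper (height (world z) of caul_sole above 0.04 m and contact force between the fingers and caul above 1 N and contact force between caul and board below 0.1 N), for 0.2 s.
At the end, for the whole second after the job is handed in: The caul is still gripped and at rest, its sole flush on the walnut panel (within 0.045 rad and 3 mm), centred within 10 mm along both edges, long edges within 0.12 rad, pressed with 4 to 40 N; the fingers do not touch the board, and the board is within 8 mm of where it was (angle between the z axis of caul_sole and the z axis of inlay, either way round below 0.045 rad and angle between the x axis of caul_sole and the x axis of inlay, either way round below 0.12 rad and x of caul_sole in the frame of inlay between -0.01 and 0.01 m and y of caul_sole in the frame of inlay between -0.01 and 0.01 m and z of caul_sole in the frame of inlay between -0.003 and 0.003 m and contact force between caul and board between 4 and 40 N and contact force between the fingers and caul above 3 N and contact force between the fingers and board below 0.5 N and linear speed of caul below 0.01 m/s and distance of inlay from where it was at the start of the episode below 0.008 m); the arm keeps its last pose, push and grip.
It fails at once if the caul is slammed on the board (over 60 N) (contact force between caul and board above 60 N).
It fails at once if the gluing board is shifted (distance of inlay from where it was at the start of the episode above 0.012 m).
It fails at once if a bystander is disturbed (distance of any of glue, tube, offcut from where it was at the start of the episode above 0.03 m).
It also fails if it takes over 38 s, if anything falls off the work surface, if the arm or the gripper's body presses on something with over 40 N, if the wrist force passes 120 N, or if a joint passes its speed limit or range.

## Working session

There is one attempt and no reset: what is moved stays moved. The work goes in short steps, Python scripts to look and compute and a tool call to move; the robot and the scene stay as the last step left them, time stands still between calls to the robot, and variables do not carry over. Pictures are saved under pics/ and viewed, at most 10 in all, crops included, and the job is handed in when it is done.

Besides the shell and the picture viewer there is one more tool, called after ">>>" as name(argument=value, ...) on one line, values as JSON. carry_out: Moves the arm, as the interface text tells. Its arguments: {"type":"object","properties":{"deltas":{"type":"array"},"jaw":{"type":"number"},"squeeze":{"type":"number"}},"required":["deltas"]}

```bash
mkdir -p pics
cat > h.py <<'E'
import numpy as np,cv2
from scipy.spatial.transform import Rotation as R
from bench import bot
def cam(n):
    c=bot.read_camera(n);a=np.array(c["attitude"],float)
    c["R"]=a if a.shape==(3,3) else R.from_rotvec(a).as_matrix()
    c["f"]=c["image"].shape[0]/2/np.tan(np.radians(c["fovy"])/2);return c
def ray(c,u,v):
    return c["R"]@np.array([(u-c["cx"])/c["f"],(v-c["cy"])/c["f"],1])
def atz(c,u,v,z):
    d=ray(c,u,v);o=np.array(c["origin"]);return o+d*(z-o[2])/d[2]
def tri(c1,p1,c2,p2):
    A=0;b=0;ds=[]
    for c,p in((c1,p1),(c2,p2)):
        d=ray(c,*p);d/=np.linalg.norm(d);M=np.eye(3)-np.outer(d,d);A=A+M;b=b+M@np.array(c["origin"])
    return np.linalg.solve(A,b)
def proj(c,P):
    q=c["R"].T@(np.array(P)-np.array(c["origin"]));return q[:2]/q[2]*c["f"]+[c["cx"],c["cy"]]
def save(c,name,crop=None,s=1):
    im=c["image"][...,::-1]
    if crop: x0,y0,x1,y1=crop;im=im[y0:y1,x0:x1]
    cv2.imwrite("pics/"+name,cv2.resize(im,None,fx=s,fy=s,interpolation=cv2.INTER_CUBIC))
E
python3 - <<'E'
from h import *
import pickle
for n in("scene","side","wrist"):
    c=cam(n);pickle.dump(c,open(n+".pkl","wb"));save(c,n+"0.png",s=1.4)
    print(n,c["fovy"],c["cx"],c["cy"],np.round(c["origin"],3),np.round(np.array(c["attitude"]),3).tolist())
print(bot.sense())
E
```

```text
scene 42.15598319264248 270.9063633096906 206.6525759052135 [ 1.863 -0.016  1.091] [-1.677, -1.702, 0.803]
side 47.29707651829549 281.420652832549 202.63461406221973 [0.381 1.117 1.138] [-0.205, 2.811, -1.195]
wrist 62.59742872118648 282.60495977069996 211.09070559763364 [0.625 0.072 0.373] [2.858, 0.0, -0.003]
{'clock': 0.15, 'qpos': array([-1.78517837e-01,  5.28290563e-01,  1.43361755e+00,  3.75592014e-05,
        1.18139826e+00, -1.78517706e-01]), 'joint_velocities': array([ 2.64529286e-05, -2.54265142e-03, -4.34676256e-03,  1.30187853e-03,
       -9.70371910e-04, -3.55933038e-03]), 'joint_torque': array([ 1.17890530e-03, -4.42742836e+01, -1.78276026e+01, -2.15643640e-04,
        5.61750654e-03, -9.84718270e-06]), 'tcp_pos': array([6.24448296e-01, 1.28340761e-04, 2.30532064e-01]), 'eef_rot': array([-2.22044783e+00, -2.22041581e+00,  1.48971359e-03]), 'ft_force': array([-0.38584625, -0.39258426, -0.44384851]), 'moment': array([ 0.05781777, -0.02021838,  0.01487629]), 'finger_force': 0.0, 'finger_gap': 0.085422491756527}
```

View pics/scene0.png

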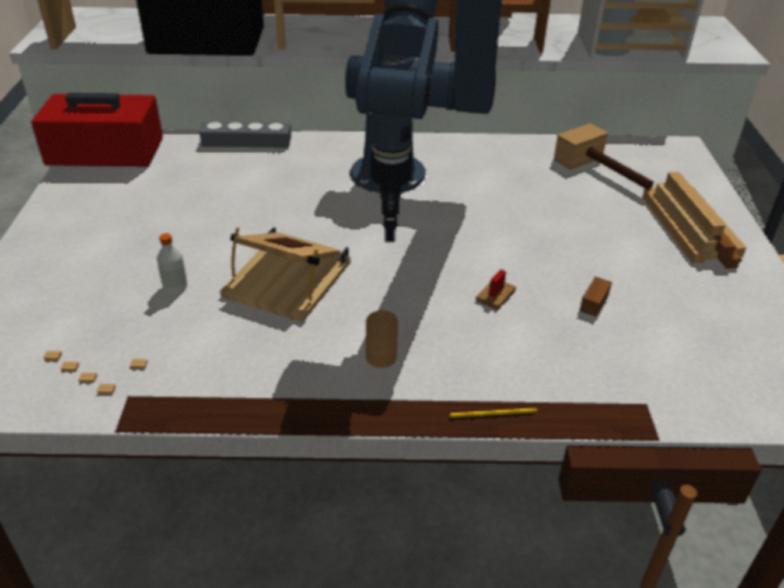

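View pics/side0.png

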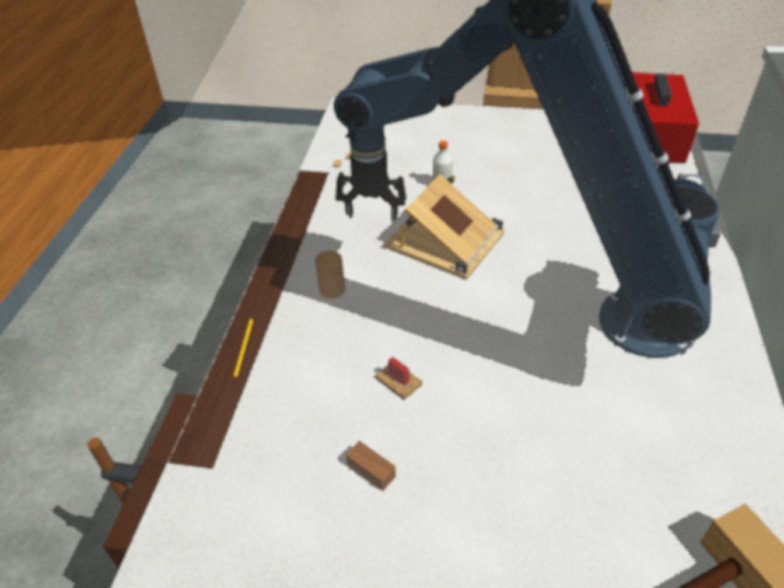

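Run:
```python
from h import *
import pickle
s=pickle.load(open("side.pkl","rb"));c=pickle.load(open("scene.pkl","rb"))
def cr(c,x0,y0,w,h,k): return cv2.resize(c["image"][y0:y0+h,x0:x0+w,::-1],None,fx=k,fy=k,interpolation=cv2.INTER_CUBIC)
a=cr(s,272,120,100,80,4);b=cr(c,155,155,100,80,4);d=cr(s,260,245,50,45,8);e=cr(c,332,185,50,45,8)
top=np.hstack([a,b]);bot_=np.hstack([d,e])[:280]
cv2.imwrite("pics/m1.png",np.vstack([top,bot_]))
```

```text
(no output)
```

View pics/m1.png

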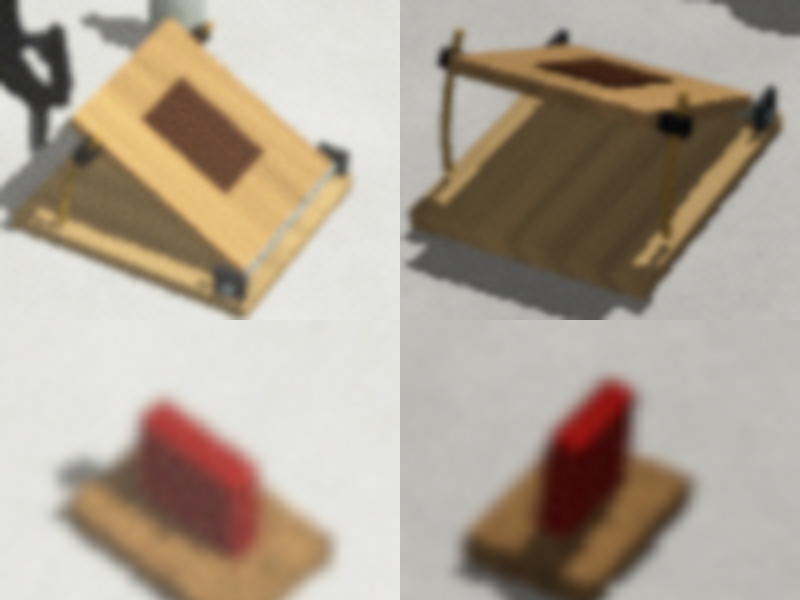

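```bash
cat > fit.py <<'E'
from h import *
import pickle
from scipy.optimize import least_squares
s=pickle.load(open("side.pkl","rb"));c=pickle.load(open("scene.pkl","rb"))
def px(p,k,o): return (np.array(p,float)+.5)/k-.5+o
B=[(0,85,15),(0,-85,15),(200,85,15),(200,-85,15),(155,-35,18),(55,-35,18),(55,35,18),(155,35,18)]
S=px([(245,272),(337,165),(75,120),(170,20),(183,80),(263,150),(228,193),(145,118)],4,[272,120])
P=[(55,-35,18),(55,35,18),(155,35,18),(155,-35,18),(200,-85,15)]
C=px([(183,57),(273,77),(210,88),(137,67),(50,62)],4,[155,155])
def pose(q): return R.from_euler("ZY",[q[2],-q[3]]),np.array([q[0],q[1],.026])
def res(q):
    r,t=pose(q);w=lambda L:r.apply(np.array(L)/1e3)+t
    return np.r_[(np.array([proj(s,p) for p in w(B)])-S).ravel(),(np.array([proj(c,p) for p in w(P)])-C).ravel()]
if __name__=="__main__":
    f=least_squares(res,[.5,-.25,0,.45],loss="soft_l1");q=f.x;r,t=pose(q)
    print(q.round(4),res(q).reshape(-1,2).round(1).tolist());print("inlay",(r.apply([.105,0,.018])+t).round(4))
    for cc,o,pp in((s,[260,245],[(157,92),(247,150)]),(c,[332,185],[(170,120),(220,65)])):
        e=[atz(cc,*px(p,8,o),.06) for p in pp];d=e[1]-e[0];print(((e[0]+e[1])/2).round(4),np.linalg.norm(d[:2]).round(4),np.arctan2(d[1],d[0]).round(3))
E
python3 fit.py
```

```text
[ 0.3874 -0.1918 -0.415   0.4873] [[1.0, -0.7], [0.2, -0.8], [-0.7, -1.0], [0.3, -0.4], [-0.1, -0.8], [1.1, -0.0], [0.5, -0.0], [-0.5, -0.0], [3.7, 0.4], [0.2, 0.7], [1.4, 0.8], [-0.2, 0.4], [-0.2, -0.2]]
inlay [ 0.4646 -0.2258  0.0911]
[0.5309 0.2444 0.06  ] 0.0425 2.592
[0.5318 0.2415 0.06  ] 0.042 2.558
```

View pics/wrist0.png

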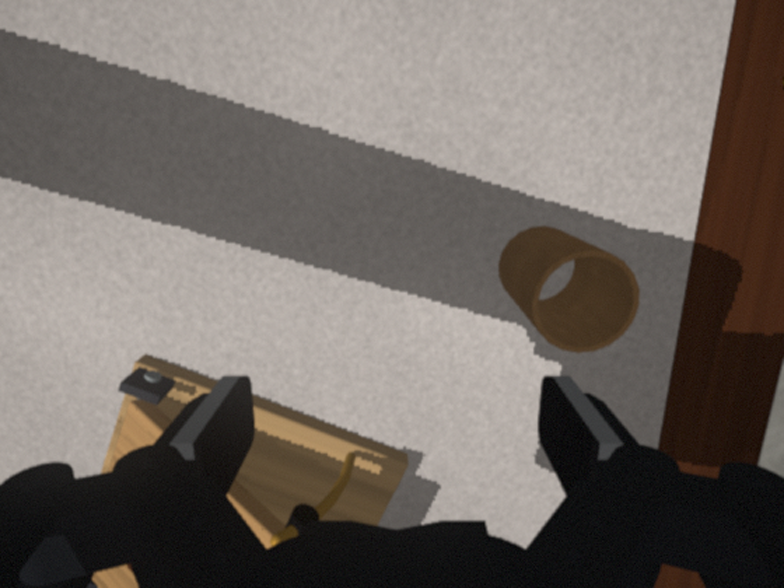

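>>> carry_out(deltas=[0.0347,-0.0133,0.008,0,0.0347,-0.0133,0.008,0,0.0347,-0.0133,0.008,0,0.0347,-0.0133,0.008,0,0.0347,-0.0133,0.008,0], jaw=0, squeeze=60)

```text
clock: 0.57
tcp_pos: [0.5575, 0.1748, 0.1907]
eef_rot: [-2.222, -2.22, 0.0]
ft_force: [0.1, -0.2, 1.1]
finger_gap: 0.0851
finger_force: 0.0
```

>>> carry_out(deltas=[0.0347,-0.0133,0.008,0,0.0347,-0.0133,0.008,0,0,0,0,-0.1115,0,0,0,-0.1115,0,0,0,-0.1115])

```text
clock: 0.98
tcp_pos: [0.5309, 0.2441, 0.1748]
eef_rot: [-1.81, -2.567, 0.001]
ft_force: [-0.3, 0.3, 0.9]
finger_gap: 0.0857
finger_force: 0.0
```

>>> carry_out(deltas=[0,0,0,-0.1115,0,0,0,-0.1115,0,0,0,-0.1115,0,0,0,-0.1115,0,0,0,-0.1115])

```text
clock: 1.4
tcp_pos: [0.5316, 0.2429, 0.175]
eef_rot: [-1.037, -2.965, 0.001]
ft_force: [0.5, -0.7, 0.2]
finger_gap: 0.0855
finger_force: 0.0
```

>>> carry_out(deltas=[0,0,0,-0.1115,0,0,0,0,0,0,0,0])

```text
clock: 1.65
tcp_pos: [0.5317, 0.2429, 0.175]
eef_rot: [-0.883, -3.014, 0.001]
ft_force: [0.4, -0.0, -0.6]
finger_gap: 0.0853
finger_force: 0.0
```

```bash
cat > w.py <<'E'
from h import *
import sys
c=cam("wrist");save(c,sys.argv[1],s=1.4);st=bot.sense()
import pickle;pickle.dump(c,open("wrist.pkl","wb"))
M=R.from_rotvec(st["eef_rot"]).as_matrix();print(st["clock"],st["tcp_pos"].round(4),M.round(3).tolist(),np.arctan2(M[1,1],M[0,1]).round(4),st["qpos"].round(3))
print(np.round(c["origin"],3))
E
python3 w.py w1.png
```

```text
1.7 [0.5317 0.2429 0.1751] [[-0.842, 0.54, -0.0], [0.54, 0.842, -0.0], [0.0, -0.0, -1.0]] 1.0009 [ 0.237  0.543  1.591  0.     1.008 -0.763]
[0.472 0.282 0.317]
```

View pics/w1.png

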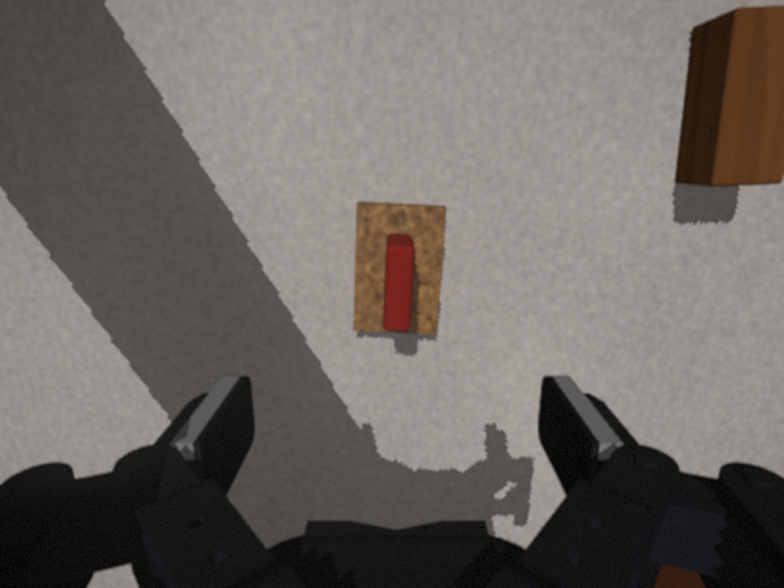

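```bash
cat > loc.py <<'E'
from h import *
import pickle
c=pickle.load(open("wrist.pkl","rb"));st=bot.sense()
p=lambda u,v,z:atz(c,(u+.5)/1.4-.5,(v+.5)/1.4-.5,z)
a,b=p(400,246,.06),p(397,331,.06);print("rib",(a+b)/2,np.linalg.norm(a-b),np.arctan2(*(a-b)[1::-1]))
K=np.array([p(*k,.014) for k in((358,202),(446,207),(436,334),(355,332))])
for i in range(4): print(np.linalg.norm(K[i]-K[(i+1)%4]).round(4),np.arctan2(*(K[i]-K[(i+1)%4])[1::-1]).round(3))
m=K.mean(0);print("plate",m)
M=R.from_rotvec(st["eef_rot"]).as_matrix()
for t in((a+b)/2,m): print("tool delta",(M.T@(t-st["tcp_pos"])).round(4))
E
python3 loc.py
```

```text
rib [0.53269932 0.24481672 0.06      ] 0.04873159641403603 2.538829031001559
0.0546 -2.197
0.0841 2.521
0.0542 0.974
0.0857 -0.616
plate [0.53332062 0.24484603 0.014     ]
tool delta [0.0002 0.0022 0.1151]
tool delta [-0.0004  0.0025  0.1611]
```

>>> carry_out(deltas=[0,0.002,0.0,0.035,0,0,0.035,0,0,0,0.035,0,0,0,0.035,0,0,0,0.025,0])

```text
clock: 2.12
tcp_pos: [0.5318, 0.2443, 0.0429]
eef_rot: [-0.935, -2.997, 0.002]
ft_force: [-0.7, -0.2, -0.7]
finger_gap: 0.0854
finger_force: 0.0
```

>>> carry_out(deltas=[0,0,0.015,0,0,0,0.008,0,0,0,0,0,0,0,0,0,0,0,0,0])

```text
clock: 2.53
tcp_pos: [0.534, 0.2449, 0.0235]
eef_rot: [0.932, 2.998, 0.002]
ft_force: [1.0, -0.1, 0.6]
finger_gap: 0.0852
finger_force: 0.0
```

>>> carry_out(deltas=[0,0,0,0,0,0,0,0,0,0,0,0,0,0,0,0,0,0,0,0], jaw=255, squeeze=40)

```text
clock: 2.95
tcp_pos: [0.5331, 0.2447, 0.0227]
eef_rot: [0.932, 3.0, 0.001]
ft_force: [0.6, 0.3, -0.8]
finger_gap: 0.0255
finger_force: 0.0
```

>>> carry_out(deltas=[0,0,0,0,0,0,0,0,0,0,0,0,0,0,0,0,0,0,0,0])

```text
clock: 3.37
tcp_pos: [0.5332, 0.2447, 0.0226]
eef_rot: [0.932, 3.0, 0.001]
ft_force: [-0.3, -0.1, 4.4]
finger_gap: 0.0153
finger_force: 40.1
```

>>> carry_out(deltas=[0,0,-0.02,0,0,0,-0.035,0,0,0,-0.035,0,0,0,-0.035,-0.095,0,0,-0.03,-0.095])

```text
clock: 3.78
tcp_pos: [0.5327, 0.2446, 0.1788]
eef_rot: [-0.636, -3.076, 0.0]
ft_force: [1.0, 0.1, -1.0]
finger_gap: 0.0155
finger_force: 39.5
```

>>> carry_out(deltas=[-0.005,-0.018,0,0,-0.0085,-0.032,0,0,-0.0085,-0.032,0,0,-0.0085,-0.032,0,0,-0.0085,-0.032,0,0])

```text
clock: 4.2
tcp_pos: [0.5092, 0.0941, 0.1769]
eef_rot: [-0.641, -3.074, 0.0]
ft_force: [0.1, -0.2, -1.2]
finger_gap: 0.0153
finger_force: 39.5
```

>>> carry_out(deltas=[-0.0085,-0.032,0,0,-0.0085,-0.032,0,0,-0.0085,-0.032,0,0,-0.0085,-0.032,0,0,-0.0085,-0.032,0,0])

```text
clock: 4.62
tcp_pos: [0.484, -0.0697, 0.1768]
eef_rot: [-0.643, -3.074, -0.0]
ft_force: [1.1, -0.1, -0.9]
finger_gap: 0.0153
finger_force: 39.5
```

>>> carry_out(deltas=[-0.0085,-0.032,0,0,-0.0085,-0.032,0,0,-0.0085,-0.032,0,0,-0.0085,-0.032,0,0,-0.0064,-0.0241,0,0])

```text
clock: 5.03
tcp_pos: [0.4603, -0.2264, 0.1768]
eef_rot: [-0.645, -3.074, 0.001]
ft_force: [0.1, 0.3, -1.9]
finger_gap: 0.0153
finger_force: 39.5
```

>>> carry_out(deltas=[0,0,0,0,0,0,0,0,0,0,0,0])

```text
clock: 5.28
tcp_pos: [0.4603, -0.223, 0.1767]
eef_rot: [-0.643, -3.073, -0.002]
ft_force: [-0.1, 0.6, -0.4]
finger_gap: 0.0156
finger_force: 39.5
```

```bash
python3 w.py w2.png
```

```text
5.3333 [ 0.4605 -0.2225  0.1768] [[-0.916, 0.4, -0.002], [0.4, 0.916, 0.002], [0.002, 0.001, -1.0]] 1.1592 [-0.669  0.455  1.77   0.     0.919 -1.829]
[ 0.395 -0.194  0.319]
```

View pics/w2.png

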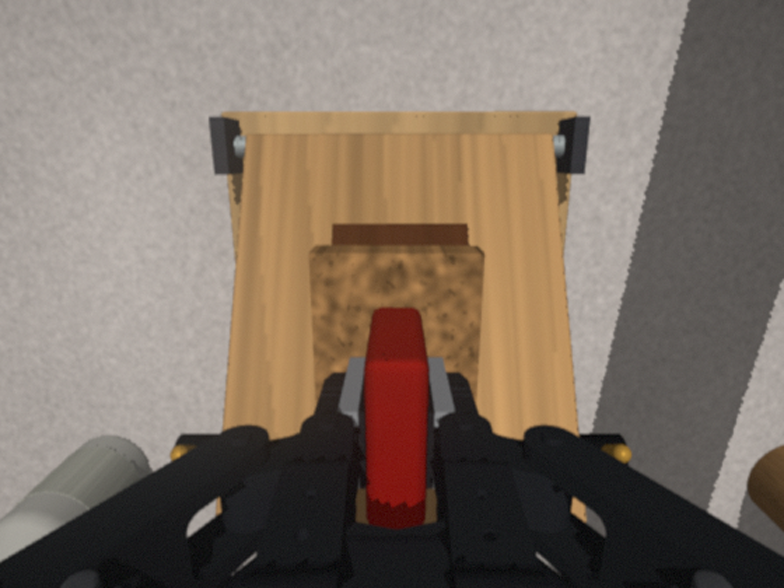

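Run:
```python
from h import *
import pickle
from fit import pose
c=pickle.load(open("wrist.pkl","rb"))
r,t=pose([.3874,-.1918,-.415,.4873])
for b in((55,-35,18),(55,35,18),(0,-85,15),(0,85,15)): print(b,((proj(c,r.apply(np.array(b)/1e3)+t)+.5)*1.4-.5).round(1))
s=cam("side");pickle.dump(s,open("side1.pkl","wb"))
save(s,"s1.png",(240,90,380,200),5)
```

```text
(55, -35, 18) [324.9 220.2]
(55, 35, 18) [460.  220.5]
(0, -85, 15) [237.4 126.8]
(0, 85, 15) [548.  127.5]
```

View pics/s1.png

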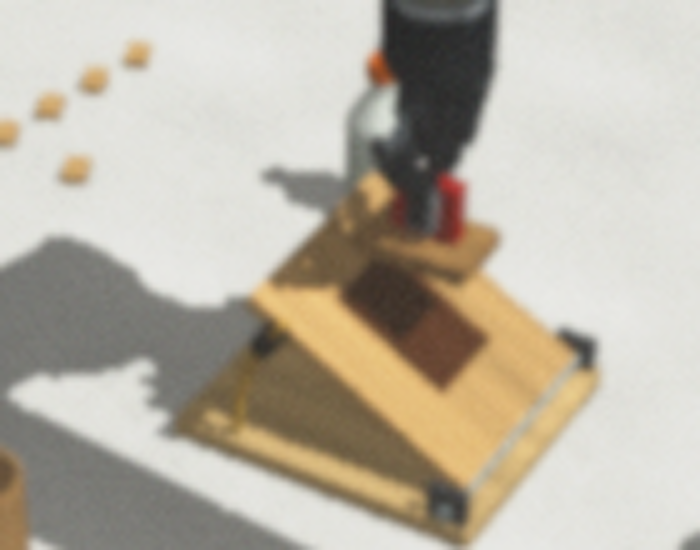

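>>> carry_out(deltas=[-0.0016,0.0007,0.008,0,0,0,0.015,0,0,0,0.01,0,0,0,0.004,0,0,0,0,0])

```text
clock: 5.8
tcp_pos: [0.4622, -0.2228, 0.1389]
eef_rot: [-0.641, -3.073, -0.002]
ft_force: [-0.1, -0.1, -1.9]
finger_gap: 0.0157
finger_force: 39.6
```

>>> carry_out(deltas=[0,0,0.002,0,0,0,0,0,0,0,0,0])

```text
clock: 6.05
tcp_pos: [0.4628, -0.2236, 0.1387]
eef_rot: [-0.643, -3.075, -0.0]
ft_force: [-1.1, 1.1, 1.7]
finger_gap: 0.0159
finger_force: 39.7
```

>>> carry_out(deltas=[0,0,0.002,0,0,0,0,0,0,0,0,0])

```text
clock: 6.3
tcp_pos: [0.4622, -0.2235, 0.1376]
eef_rot: [-0.643, -3.074, -0.0]
ft_force: [-3.9, 2.9, 8.4]
finger_gap: 0.0157
finger_force: 41.1
```

>>> carry_out(deltas=[0,0,0.002,0,0,0,0,0,0,0,0,0])

```text
clock: 6.55
tcp_pos: [0.4614, -0.2231, 0.1361]
eef_rot: [-0.642, -3.073, -0.001]
ft_force: [-7.0, 4.0, 13.5]
finger_gap: 0.0155
finger_force: 41.8
```

>>> carry_out(deltas=[0.0012,0,0.0013,0,0.0012,0,0.0013,0,0.0012,0,0.0014,0,0.0012,0,0.0014,0,0,0,0,0], squeeze=30)

```text
clock: 6.97
tcp_pos: [0.4582, -0.2218, 0.1306]
eef_rot: [0.643, 3.074, -0.0]
ft_force: [-4.9, 3.1, 12.0]
finger_gap: 0.0156
finger_force: 41.4
```

>>> carry_out(deltas=[0.001,0,0.0015,0,0.001,0,0.0015,0,0.001,0,0.0015,0,0.001,0,0.0015,0,0,0,0,0])

```text
clock: 7.38
tcp_pos: [0.4551, -0.2205, 0.1244]
eef_rot: [0.643, 3.073, -0.001]
ft_force: [-2.1, 3.0, 8.9]
finger_gap: 0.0154
finger_force: 41.0
```

>>> carry_out(deltas=[0.0008,0,0.0015,0,0.0008,0,0.0015,0,0.0008,0,0.0016,0,0.0008,0,0.0016,0,0,0,0,0])

```text
clock: 7.8
tcp_pos: [0.4526, -0.2194, 0.1181]
eef_rot: [0.643, 3.072, -0.002]
ft_force: [-2.6, 2.3, 7.8]
finger_gap: 0.0156
finger_force: 40.9
```

Run:
```python
from h import *
import pickle
s=cam("side");pickle.dump(s,open("side2.pkl","wb"))
a=cv2.resize(s["image"][120:190,280:360,::-1],None,fx=5,fy=5,interpolation=cv2.INTER_CUBIC)
w=cam("wrist");b=cv2.resize(w["image"][140:350,160:400,::-1],(400,350))
cv2.imwrite("pics/m2.png",np.hstack([a,b]));print(bot.sense()["tcp_pos"],bot.sense()["moment"])
```

```text
[ 0.4525328  -0.21941227  0.11807688] [ 0.25008553 -0.10798641  0.02818927]
```

View pics/m2.png

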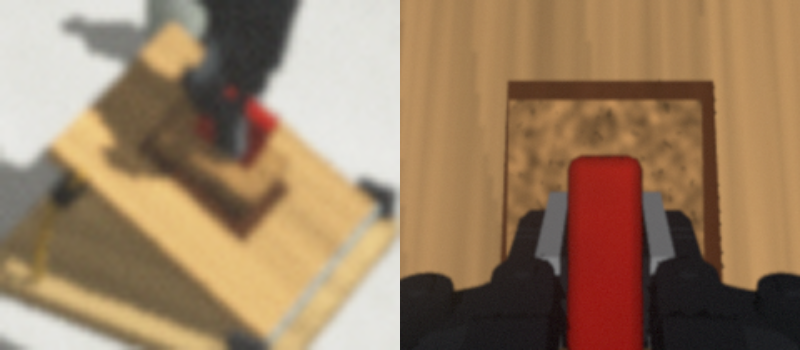

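>>> carry_out(deltas=[0.0006,0.0005,0.0016,0,0.0006,0.0005,0.0016,0,0.0006,0.0005,0.0017,0,0.0006,0,0.0017,0,0,0,0,0])

```text
clock: 8.32
tcp_pos: [0.4508, -0.2182, 0.1114]
eef_rot: [0.643, 3.072, -0.004]
ft_force: [-3.5, -1.9, 6.6]
finger_gap: 0.0155
finger_force: 40.6
```

>>> carry_out(deltas=[0,0,0,0,0,0,0.001,0,0,0,0,0])

```text
clock: 8.57
tcp_pos: [0.4506, -0.2182, 0.1105]
eef_rot: [0.642, 3.073, -0.004]
ft_force: [-4.0, -1.3, 7.6]
finger_gap: 0.0153
finger_force: 40.9
```

>>> carry_out(deltas=[0.0003,0,0.001,0,0,0,0,0,0,0,0,0])

```text
clock: 8.82
tcp_pos: [0.4504, -0.218, 0.1095]
eef_rot: [0.642, 3.073, -0.004]
ft_force: [-4.1, -0.5, 7.5]
finger_gap: 0.0153
finger_force: 40.8
```

>>> carry_out(deltas=[0.0003,0,0.001,0,0,0,0,0,0,0,0,0])

```text
clock: 9.07
tcp_pos: [0.4504, -0.2181, 0.1094]
eef_rot: [0.642, 3.072, -0.005]
ft_force: [-3.7, -0.8, 15.0]
finger_gap: 0.016
finger_force: 41.6
```

>>> carry_out(deltas=[0.0003,0,0.001,0,0,0,0,0,0,0,0,0])

```text
clock: 9.32
tcp_pos: [0.4504, -0.2181, 0.1094]
eef_rot: [0.642, 3.071, -0.005]
ft_force: [-5.4, -0.2, 22.0]
finger_gap: 0.0152
finger_force: 42.7
```

>>> carry_out(deltas=[0,0,-0.001,0,0,0,0,0,0,0,0,0,0,0,0,0,0,0,0,0])

```text
clock: 9.73
tcp_pos: [0.4504, -0.2181, 0.1095]
eef_rot: [0.642, 3.071, -0.005]
ft_force: [-4.2, -0.7, 14.1]
finger_gap: 0.0157
finger_force: 41.6
```

Run:
```python
from h import *
s=cam("side")
a=cv2.resize(s["image"][120:190,280:360,::-1],None,fx=5,fy=5,interpolation=cv2.INTER_CUBIC)
w=cam("wrist");b=cv2.resize(w["image"][140:350,160:400,::-1],(400,350))
cv2.imwrite("pics/m3.png",np.hstack([a,b]));t=bot.sense();print(t["tcp_pos"],t["ft_force"],t["moment"],t["clock"])
```

```text
[ 0.450397   -0.2181126   0.10946179] [-4.67367945 -0.93449934 14.33571499] [ 0.01662408  0.27189955 -0.00034261] 9.8333
```

View pics/m3.png

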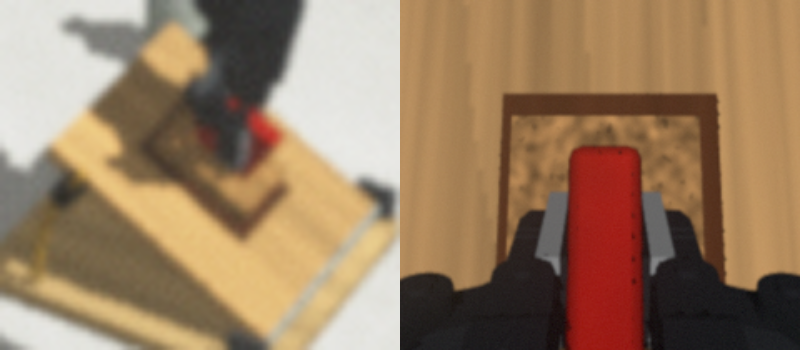

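Run:
```python
from h import *
from fit import pose
w=cam("wrist");r,_=pose([0,0,-.415,.4873]);A=r.as_matrix();I=np.array([.4668,-.2246,.0915]);o=np.array(w["origin"])
def at(u,v,k):
    d=ray(w,160+(u-400+.5)*.6-.5,140+(v+.5)*.6-.5);n=A[:,2];s=((I+n*k-o)@n)/(d@n);return A.T@(o+s*d-I)
for a in((503,95,0),(717,95,0),(510,114,.014),(701,114,.014)):print((at(*a)*1e3).round(1))
t=bot.sense();print(t["ft_force"],t["finger_force"],np.abs(t["joint_velocities"]).max())
```

```text
[-49.4 -33.3  -0. ]
[-49.6  36.8   0. ]
[-40.1 -28.4  14. ]
[-40.3  29.   14. ]
[-4.00273362 -0.31873951 15.31489113] 41.62899076938629 0.0006726470816680941
```

```bash
python3 -c "
from bench import bot
print(bot.hand_in())"
```

```text
the job is handed in; nothing more can be done
None
```

I handed the job in with the caul still gripped and pressed flush on the walnut panel at about 15 N, centred within about 2 mm, at 10 s on the robot's clock. The bystanders were not touched; the hand-in returned no verdict.

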